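Cure the soft foot under a pump base plate

ROBOT

A 6-joint arm with a two-finger parallel gripper is mounted at the origin on the work surface. World frame = base frame: x ahead of the robot, y to its left, z up, the work surface at z = 0. Lengths are in m, angles in degrees, forces in N, time in s.
With the tool pointing down it reaches from about 0.4 to 0.825 m from the base axis. Payload 7 kg.
Tool frame: the origin (TCP) lies on the centre line of the jaws, within the pads' length; the fingertips stand 14 mm ahead of it and the grasp point (between the pads) lies 5 mm behind it (manip.tips_ahead is the distance from the TCP to the fingertips, in m); x points along the fingers, y is the direction in which the jaws open and shut, and the axes are right-handed (so a half turn about x gives the same grasp; the last joint's range is limited). The gripper opens to 88 mm and grips with 3 to 60 N. Pads are 19 mm wide; open, the fingers measure 130 mm over their backs; the gripper's body (78 mm by 193 mm) begins 47 mm behind the grasp point.
Start: joints at [-53.738, 20.546, 0.682, 0, -70.136, -16.507], TCP at [0.228, -0.635, 0.241] pointing down, gripper open.
Joint ranges: [-176.03, 176.03], [-82.01, 121.73], [-58.28, 71.71], [-173.87, 95.51], [-174.79, -0.11], [-173.66, 173.66]. Speed limits (degrees/s): [136.94, 136.94, 172.46, 180, 180, 180].

INTERFACE

Orientations are given as [roll, pitch, yaw] about the fixed x, y, z axes, in that order (R = Rz(yaw) Ry(pitch) Rx(roll)).
In Python, from workcell import observe, optics, workorder, manip gives the robot as it stands.
- The arm moves only by the tool move_arm, never from a script. Its argument "steps" is text: rows parted by semicolons, each of 5 numbers parted by spaces: the shift along the tool's x, y, z in mm, then the turn about the tool's x in degrees, then the opening, from 0 (shut) to 1 (fully open). In form: tx ty tz roll jaw; .... A call has 1 to 5 rows; each row is the pose to reach, as a shift and turn from the pose commanded when the call began, along the tool's axes at that moment; what a row does not reach only later rows make up. A row lasts 1/12 s, in which the tool goes at most 41.7 mm and 7.16 degrees, less where a joint would pass 70% of its speed; a pose out of reach is approached as far as the arm can. A call with a gripper value outside its range is refused whole. The fingers move at their own pace and stop on an object; "grip_force" is the grip in N (left out, the last holds). Time passes only in rows, so rows that repeat a pose let the fingers close. It gives the time, the measured TCP pose, the force and the opening at its end, in the units of the state.
- observe(): the state, without advancing time (a new reading comes with each control period).
- optics.get_image(name): name is "scene" or "top"; returns a dict with "frame" (400x640x3 uint8, red, green, blue), "fx", "fy", "cx", "cy" (pixels), "position" and "rotation" of the camera in the world. Camera axes: x right, y down, z forward; pixel columns grow to the right and rows downward; lengths in m; the calibration is good to about 2 mm. A picture is of the moment at which its call begins. There is no depth.
- workorder.close_job(): hands the job in, once; it reports no verdict.
The state is a dict: "time": time; "q": joint angles; "qvel": joint speeds; "joint_torque": joint torques, N m; "position": TCP position; "eef_rot": TCP orientation; "force": force on the tool from outside, world axes, zero at the start; "wrist_torque": the same for the moment, N m; "finger_gap": finger opening in m.
Only numpy, scipy, OpenCV 4.12 (cv2) and the standard library are available. Lean on these libraries where they do the work, as an engineer would, in place of code of your own. Each camera call takes 0.05 s, during which the arm holds its last target.

TASK

The pump's base plate has one soft corner: press down on the corners with the fingertips to find the one that rocks, then push that corner's shim in until its turned-up tab is flat against the plate's edge, leaving the other three shims where they are. Press down on that corner once more to prove that it is firm, then move clear. Only press and push: do not lift or shift the plate, and leave the other things on the table alone.

Things in the scene. Friction and masses are not known exactly. Their poses are not given: they have to be found in the camera images.
- plate: Loose steel base plate, 5 kg, 170 (x) by 230 (y) by 8 mm, with an orange motor and a gear pump along its y axis over the middle (76 mm wide, y -70 to +105 mm, up to 66 mm above the plate's top). It stands on a foot under each corner. Origin: its centre, level with the feet's undersides; plate's top 14 mm higher, 59 mm above the table. x away from the robot, y to its left.
- frame: Rectangle of 40 mm aluminium profile on the table (fixed), 180 mm in its x, 420 mm in its y, top 40 mm above the table. Origin: its middle, on the table. Same yaw as the plate.
- corner_a (a point): Place to press: top of the plate's near left corner (seen from the robot), over its foot, 15 mm in from the x edge, 20 mm from the y edge. A sound corner is rigid. One, not told by looks and different each time, rocks: gives from 2 to 3 N, has sunk 4 to 5 mm by 7 N, meets a stop, springs back when let go; rigid once its shim is home.
- corner_b (a point): Place to press: top of the plate's near right corner (seen from the robot), over its foot, 15 mm in from the x edge, 20 mm from the y edge. A sound corner is rigid. One, not told by looks and different each time, rocks: gives from 2 to 3 N, has sunk 4 to 5 mm by 7 N, meets a stop, springs back when let go; rigid once its shim is home.
- corner_c (a point): Place to press: top of the plate's far left corner (seen from the robot), over its foot, 15 mm in from the x edge, 20 mm from the y edge. A sound corner is rigid. One, not told by looks and different each time, rocks: gives from 2 to 3 N, has sunk 4 to 5 mm by 7 N, meets a stop, springs back when let go; rigid once its shim is home.
- corner_d (a point): Place to press: top of the plate's far right corner (seen from the robot), over its foot, 15 mm in from the x edge, 20 mm from the y edge. A sound corner is rigid. One, not told by looks and different each time, rocks: gives from 2 to 3 N, has sunk 4 to 5 mm by 7 N, meets a stop, springs back when let go; rigid once its shim is home.
- tab_a (a point): Centre of the outer face of the near left shim's turned-up tab. The shim is a 26 mm wide steel strip on the frame, running under the corner's foot from the plate's left edge; the tab is upright, 4 mm thick, 26 mm wide, from 40 to 64 mm above the table. It slides only along the plate's y axis, and goes in along the plate's -y.
- tab_b (a point): Centre of the outer face of the near right shim's turned-up tab. The shim is a 26 mm wide steel strip on the frame, running under the corner's foot from the plate's right edge; the tab is upright, 4 mm thick, 26 mm wide, from 40 to 64 mm above the table. It slides only along the plate's y axis, and goes in along the plate's +y.
- tab_c (a point): Centre of the outer face of the far left shim's turned-up tab. The shim is a 26 mm wide steel strip on the frame, running under the corner's foot from the plate's left edge; the tab is upright, 4 mm thick, 26 mm wide, from 40 to 64 mm above the table. It slides only along the plate's y axis, and goes in along the plate's -y.
- tab_d (a point): Centre of the outer face of the far right shim's turned-up tab. The shim is a 26 mm wide steel strip on the frame, running under the corner's foot from the plate's right edge; the tab is upright, 4 mm thick, 26 mm wide, from 40 to 64 mm above the table. It slides only along the plate's y axis, and goes in along the plate's +y.
- shim_a (a joint): How far the near left shim is pushed in, m: 0.017 = home, tab flat against the plate's edge (a stop); the tab stands off by 0.017 minus this. Starts from 0 to 0.006 at all corners alike, so it does not tell which corner rocks. The shim of the rocking corner slides home with 2 to 4 N; that of a sound corner comes up solid at about 0.010, some 7 mm short.
- shim_b (a joint): How far the near right shim is pushed in, m: 0.017 = home, tab flat against the plate's edge (a stop); the tab stands off by 0.017 minus this. Starts from 0 to 0.006 at all corners alike, so it does not tell which corner rocks. The shim of the rocking corner slides home with 2 to 4 N; that of a sound corner comes up solid at about 0.010, some 7 mm short.
- shim_c (a joint): How far the far left shim is pushed in, m: 0.017 = home, tab flat against the plate's edge (a stop); the tab stands off by 0.017 minus this. Starts from 0 to 0.006 at all corners alike, so it does not tell which corner rocks. The shim of the rocking corner slides home with 2 to 4 N; that of a sound corner comes up solid at about 0.010, some 7 mm short.
- shim_d (a joint): How far the far right shim is pushed in, m: 0.017 = home, tab flat against the plate's edge (a stop); the tab stands off by 0.017 minus this. Starts from 0 to 0.006 at all corners alike, so it does not tell which corner rocks. The shim of the rocking corner slides home with 2 to 4 N; that of a sound corner comes up solid at about 0.010, some 7 mm short.
- bottle_mid (a point): Amber glass bottle, 66 mm across, 130 mm tall, standing on the table beside the frame; point half-way up. Bystander.
- beaker_mid (a point): Open glass beaker, 64 mm across, 80 mm tall, standing on the table; point half-way up. Bystander.
- elbow_mid (a point): Small brass elbow fitting, 24 mm across and 32 mm tall, standing on the table; point half-way up. Bystander.
- spanner_grip (a point): Steel spanner, 160 mm long, lying on the table; point on its handle. Bystander.

How it is judged:
By the outcome, as a careful person would: the job done as asked, in the order asked, and still so for the second after the job is handed in, with the robot touching nothing.
It also fails if it takes over 61 s, if anything falls off the work surface, if the arm or the gripper's body presses on something with over 40 N, if the wrist force passes 120 N, or if a joint passes its speed limit or range.

## Working session

There is one attempt and no reset: what is moved stays moved. The work goes in short steps, Python scripts to look and compute and a tool call to move; the robot and the scene stay as the last step left them, time stands still between calls to the robot, and variables do not carry over. Pictures are saved under pics/ and viewed, and the job is handed in when it is done.

Besides the shell and the picture viewer there is one more tool, called by a JSON object that holds its "name" and its "arguments". move_arm: Moves the arm, as the interface text tells. Its arguments: {"type":"object","properties":{"steps":{"type":"string"},"grip_force":{"type":"number"}},"required":["steps"]}

```bash
ls; mkdir -p pics
python3 - <<'E'
from workcell import observe, optics, workorder, manip
import cv2,numpy as np
print(observe()); print(manip.tips_ahead)
for n in("scene","top"):
    d=optics.get_image(n); cv2.imwrite(f"pics/{n}0.png",d["frame"][:,:,::-1]); print(n,d["fx"],d["fy"],d["cx"],d["cy"],d["position"],np.array(d["rotation"]).tolist())
    import pickle; pickle.dump(d,open(f"{n}0.pkl","wb"))
E
```

```text
pics
{'time': 0.0, 'q': array([-5.37383171e+01,  2.05934040e+01,  6.33820115e-01, -2.11850459e-02,
       -7.01344669e+01, -1.65067872e+01]), 'qvel': array([-0.06140951, -0.03246557,  0.03780709,  0.00267069, -0.00197136,
       -0.02005489]), 'joint_torque': array([-5.69922977e-04, -5.82708621e+01,  2.93047339e+01,  6.99706480e+00,
        6.75002040e-03, -1.70778249e-04]), 'position': array([ 0.22797587, -0.63484746,  0.23959744]), 'eef_rot': array([ 94.55273474,  89.9038632 , 114.30041515]), 'force': array([-0.0188305 ,  0.37020121,  0.60839358]), 'wrist_torque': array([0.02476179, 0.03547647, 0.01686112]), 'finger_gap': 0.08739438216512316}
0.014
scene 393.4834052621902 393.4834052621902 322.59970024482124 198.12133550725235 [ 1.09814371 -0.4112165   0.71015677] [-133.17073548997993, 0.5370578360844913, 51.11027947928502]
top 450.397801129491 450.397801129491 322.0777130050959 199.8556337564904 [0.50717978 0.00754303 1.15043817] [-177.5505462933898, -1.2061426585934127, -88.34310741842566]
```

View pics/scene0.png

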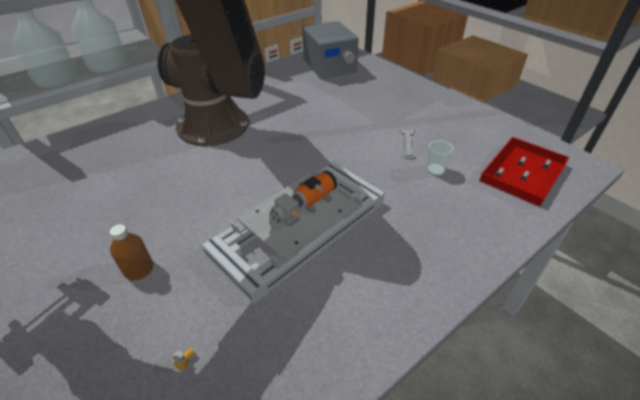

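View pics/top0.png

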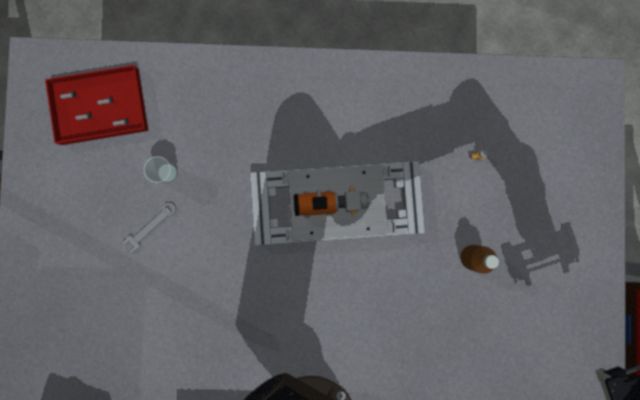

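The scene view shows the frame with the plate (pump at about 310,195), the bottle at 130,250 and the elbow at 182,358. In the top view the frame spans columns 252-424 and rows 163-245, with the bottle at 480,260. I'll zoom in next.

Run:
```python
import cv2,pickle
d=pickle.load(open("top0.pkl","rb"))["frame"][:,:,::-1]
cv2.imwrite("pics/topz.png",cv2.resize(d[155:255,242:434],None,fx=4.1,fy=4.1,interpolation=cv2.INTER_CUBIC))
d=pickle.load(open("scene0.pkl","rb"))["frame"][:,:,::-1]
cv2.imwrite("pics/scenez.png",cv2.resize(d[158:302,195:395],None,fx=4,fy=4,interpolation=cv2.INTER_CUBIC))
```

```text
(no output)
```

View pics/topz.png

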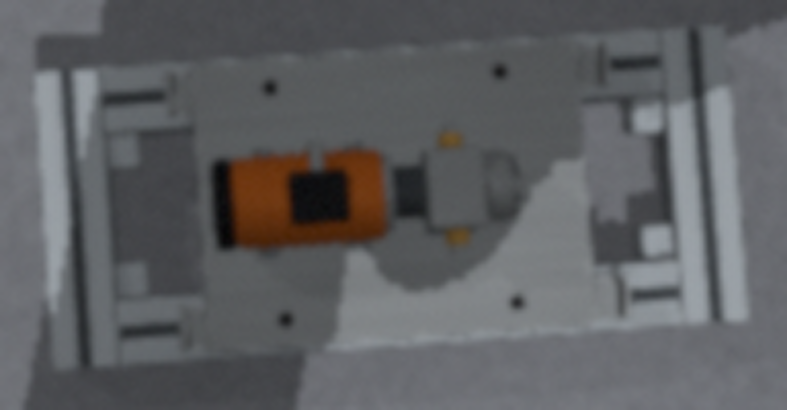

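View pics/scenez.png

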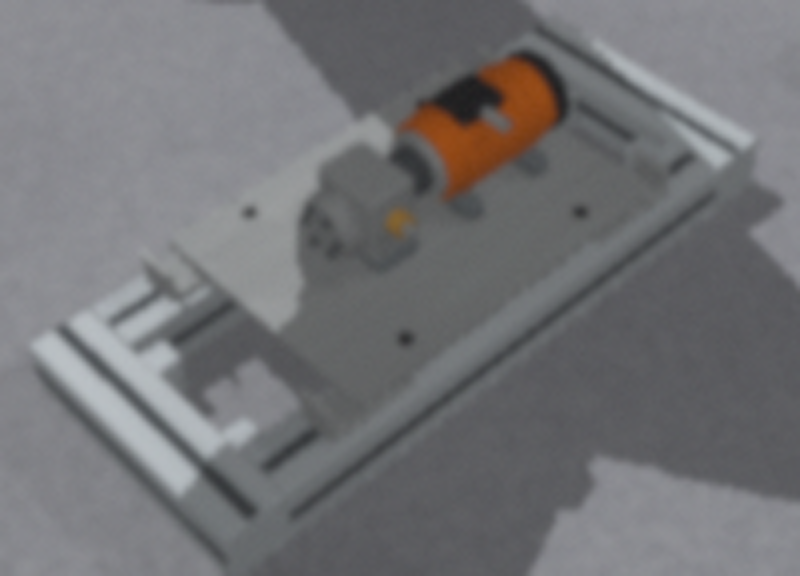

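```bash
cat > h.py <<'E'
import numpy as np,pickle
from scipy.spatial.transform import Rotation as R
from scipy.optimize import least_squares
def cam(n):
    d=pickle.load(open(n,"rb")); return d,R.from_euler('xyz',d["rotation"],degrees=True).as_matrix(),np.array(d["position"])
def ray(n,u,v,z):
    d,M,p=cam(n); r=M@np.array([(u-d["cx"])/d["fx"],(v-d["cy"])/d["fy"],1]); return p+r*(z-p[2])/r[2]
def proj(n,P):
    d,M,p=cam(n); c=(np.atleast_2d(P)-p)@M; return np.c_[d["fx"]*c[:,0]/c[:,2]+d["cx"],d["fy"]*c[:,1]/c[:,2]+d["cy"]]
E
python3 - <<'E'
from h import *
tz=lambda a:(242+a[0]/4.1-.4,155+a[1]/4.1-.4)
sz=lambda a:(195+a[0]/4-.4,158+a[1]/4-.4)
print("frame top view z.04")
for a in[(37,72),(725,28),(748,320),(55,368)]: print(ray("top0.pkl",*tz(a),.04))
print("plate top z.059")
for a in[(193,68),(580,45),(597,332),(207,353),(269,88),(499,71),(286,319),(517,301)]: print(ray("top0.pkl",*tz(a),.059))
print("scene frame")
for a in[(35,345),(232,562),(755,143)]: print(ray("scene0.pkl",*sz(a),.04))
print("scene holes")
for a in[(250,212),(405,338),(580,211)]: print(ray("scene0.pkl",*sz(a),.059))
print("bottle", ray("top0.pkl",492,262,.13),"scene",ray("scene0.pkl",118,231,.13), ray("scene0.pkl",135,277,0))
from workcell import observe
o=observe(); print(R.from_euler('xyz',o["eef_rot"],degrees=True).as_matrix())
E
```

```text
frame top view z.04
[0.61843501 0.1637247  0.04      ]
[ 0.65817201 -0.251409    0.04      ]
[ 0.48174857 -0.26882793  0.04      ]
[0.44135768 0.14667415 0.04      ]
plate top z.059
[0.62177433 0.06905523 0.059     ]
[ 0.64267985 -0.16048433  0.059     ]
[ 0.47256323 -0.17450619  0.059     ]
[0.45375334 0.05542898 0.059     ]
[0.61128599 0.02371512 0.059     ]
[ 0.62564572 -0.11256827  0.059     ]
[0.47502895 0.0095584  0.059     ]
[ 0.48951067 -0.12664329  0.059     ]
scene frame
[ 0.48527946 -0.26558247  0.04      ]
[ 0.67404541 -0.25372217  0.04      ]
[0.62165595 0.16148076 0.04      ]
scene holes
[ 0.48967612 -0.12560552  0.059     ]
[ 0.62546272 -0.11213712  0.059     ]
[0.61185313 0.02429462 0.059     ]
bottle [ 0.42164497 -0.40288274  0.13      ] scene [ 0.42880637 -0.40192787  0.13      ] [ 0.44022969 -0.41582523  0.        ]
[[-6.31488737e-04 -3.37890653e-01  9.41185161e-01]
 [ 1.30109392e-03  9.41184275e-01  3.37891207e-01]
 [-9.99998954e-01  1.43794479e-03 -1.54719794e-04]]
```

{"name": "move_arm", "arguments": {"steps": "0 32 35 7 0;0 60 66 14 0;0 88 97 14 0;0 115 127 14 0;0 140 155 14 0", "grip_force": 10}}

```text
time: 0.52
position: [0.3263, -0.4505, 0.2401]
eef_rot: [129.5, 90.0, 135.2]
force: [0.6, 0.7, 0.5]
finger_gap: 0.0597
```

```bash
cat >> h.py <<'E'
C=np.array([.5495,-.0525]); YAW=5.8
def goto(*t):
    from workcell import observe
    o=observe(); M=R.from_euler('xyz',o["eef_rot"],degrees=True).as_matrix()
    a=np.radians(YAW); px=np.array([np.cos(a),np.sin(a)]); py=np.array([-px[1],px[0]])
    p=np.array(o["position"]); d=p[:2]-C
    print("t %.2f tcp"%o["time"],p.round(4),"plate",(d@px*1e3).round(1),(d@py*1e3).round(1),"tip z",round(p[2]*1e3-14,1),"F",np.round(o["force"],1),"gap",round(o["finger_gap"],4))
    yy=np.degrees(np.arctan2(M[1,1],M[0,1]))-90
    print("yaw %.2f roll needed %.2f"%(yy,yy-YAW),"tilt",M[2,0].round(5))
    for x,y,z in t:
        T=np.r_[C+(x*px+y*py)/1e3,(z+14)/1e3]; print((x,y,z),"shift mm",((T-p)@M*1e3).round(1))
E
python3 -c "
from h import *
goto((-73,-92,160),(-73,-92,80))"
```

```text
t 0.52 tcp [ 0.3263 -0.4505  0.2401] plate -262.3 -373.4 tip z 226.1 F [0.6 0.7 0.5] gap 0.0597
yaw 5.71 roll needed -0.09 tilt -1.0
(-73, -92, 160) shift mm [ 66.2 281.6 188.9]
(-73, -92, 80) shift mm [146.2 281.6 188.9]
```

{"name": "move_arm", "arguments": {"steps": "0 34 23 0 0;0 68 46 0 0;0 102 69 0 0;0 136 92 0 0;0 170 115 0 0"}}

```text
time: 0.93
position: [0.4237, -0.2696, 0.2405]
eef_rot: [62.3, 90.0, 68.1]
force: [1.7, -0.1, -0.3]
finger_gap: 0.0269
```

{"name": "move_arm", "arguments": {"steps": "20 32 22 0 0;45 60 40 0 0;80 85 58 0 0;115 110 74 0 0;140 110 74 0 0"}}

```text
time: 1.35
position: [0.4879, -0.152, 0.0999]
eef_rot: [-2.7, 89.9, 3.2]
force: [0.4, -0.7, 0.3]
finger_gap: 0.0005
```

```bash
python3 -c "
from h import *
goto((-73,-92,59))
from workcell import optics
import cv2
for n in('scene','top'):
    d=optics.get_image(n);pickle.dump(d,open(n+'1.pkl','wb'))
    f=d['frame'][:,:,::-1]
    f=f[120:310,180:420] if n=='scene' else f[135:265,230:440]
    cv2.imwrite(f'pics/{n}1.png',cv2.resize(f,None,fx=3,fy=3,interpolation=cv2.INTER_CUBIC))
"
```

```text
t 1.35 tcp [ 0.4879 -0.152   0.0999] plate -71.3 -92.8 tip z 85.9 F [ 0.4 -0.7  0.3] gap 0.0005
yaw 5.90 roll needed 0.10 tilt -1.0
(-73, -92, 59) shift mm [26.9  0.8 -1.8]
```

View pics/scene1.png

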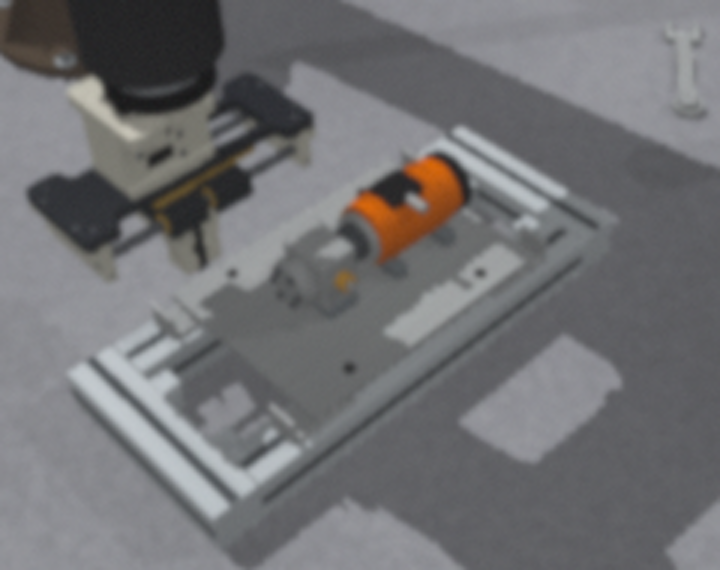

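View pics/top1.png

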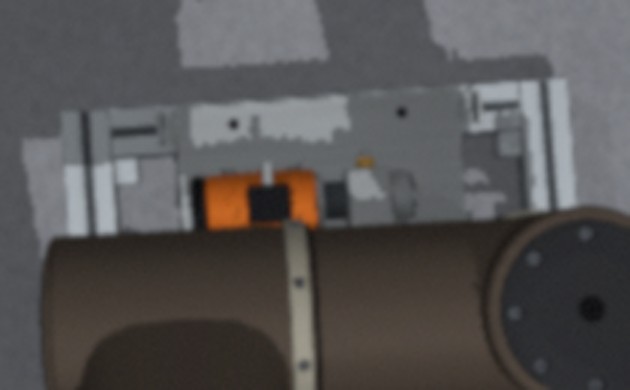

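The gripper is shut, with its tips at about (190,265) in the scene crop, just above the near right corner. The body is clear of the motor.

{"name": "move_arm", "arguments": {"steps": "12 0 -1.5 0 0;22 0 -1.5 0 0;24 0 -1.5 0 0;24 0 -1.5 0 0"}}

```text
time: 1.78
position: [0.4843, -0.1554, 0.0767]
eef_rot: [-175.9, 90.0, -170.1]
force: [0.5, 0.5, -0.3]
finger_gap: 0.0005
```

{"name": "move_arm", "arguments": {"steps": "1 0 0 0 0;2 0 0 0 0;3 0 0 0 0;4 0 0 0 0;4 0 0 0 0"}}

```text
time: 2.2
position: [0.4848, -0.155, 0.0732]
eef_rot: [-21.0, 90.0, -15.3]
force: [-0.1, 0.6, 3.1]
finger_gap: 0.0006
```

{"name": "move_arm", "arguments": {"steps": "1 0 0 0 0;2 0 0 0 0;2 0 0 0 0"}}

```text
time: 2.45
position: [0.4852, -0.1552, 0.0729]
eef_rot: [-35.3, 89.9, -29.4]
force: [-6.8, 2.7, 24.6]
finger_gap: 0.0003
```

{"name": "move_arm", "arguments": {"steps": "1 0 0 0 0;2 0 0 0 0;2 0 0 0 0"}}

```text
time: 2.7
position: [0.4856, -0.1554, 0.0726]
eef_rot: [-34.4, 89.8, -28.5]
force: [-13.2, 4.7, 42.0]
finger_gap: 0.0009
```

```bash
python3 -c "
from h import *
goto((-73,-92,59))"
```

```text
t 2.70 tcp [ 0.4856 -0.1554  0.0726] plate -74.0 -95.9 tip z 58.6 F [-13.2   4.7  42. ] gap 0.0009
yaw 5.87 roll needed 0.07 tilt -0.99999
(-73, -92, 59) shift mm [-0.4  3.9  1. ]
```

Corner b is rigid: the force rose to 42 N within about 0.6 mm. I'll lift and go to d.

{"name": "move_arm", "arguments": {"steps": "-25 0 0 0 0;-55 2 0 0 0;-65 3 30 0 0;-65 4 70 0 0;-65 4 110 0 0"}}

```text
time: 3.12
position: [0.5954, -0.1397, 0.136]
eef_rot: [-1.3, 89.8, 4.5]
force: [-0.1, -0.2, -0.0]
finger_gap: 0.0003
```

{"name": "move_arm", "arguments": {"steps": "0 0 37 0 0;15 0 37 0 0;32 0 37 0 0;32 0 37 0 0"}}

```text
time: 3.45
position: [0.6286, -0.1358, 0.0977]
eef_rot: [168.3, 89.7, 174.0]
force: [-1.1, 0.5, 0.5]
finger_gap: -0.0001
```

```bash
python3 -c "
from h import *
goto((73,-92,59))"
```

```text
t 3.45 tcp [ 0.6286 -0.1358  0.0977] plate 70.3 -90.9 tip z 83.7 F [-1.1  0.5  0.5] gap -0.0001
yaw 5.71 roll needed -0.09 tilt -0.99998
(73, -92, 59) shift mm [24.7 -1.2  2.8]
```

{"name": "move_arm", "arguments": {"steps": "12 -1 2.5 0 0;20 -1 2.5 0 0;22 -1 2.5 0 0;23 -1 2.5 0 0;23 -1 2.5 0 0"}}

```text
time: 3.87
position: [0.633, -0.137, 0.0789]
eef_rot: [-15.8, 90.0, -10.0]
force: [-0.1, 0.1, -0.6]
finger_gap: 0.0003
```

{"name": "move_arm", "arguments": {"steps": "1 0 0 0 0;2 0 0 0 0;2 0 0 0 0"}}

```text
time: 4.12
position: [0.6331, -0.1369, 0.0769]
eef_rot: [0.6, 90.0, 6.4]
force: [-0.5, 0.0, -0.2]
finger_gap: 0.0006
```

{"name": "move_arm", "arguments": {"steps": "1 0 0 0 0;1 0 0 0 0"}}

```text
time: 4.28
position: [0.633, -0.1369, 0.0756]
eef_rot: [2.6, 90.0, 8.3]
force: [-0.1, 0.5, -1.2]
finger_gap: 0.0002
```

{"name": "move_arm", "arguments": {"steps": "1 0 0 0 0;2 0 0 0 0;3 0 0 0 0;3 0 0 0 0"}}

```text
time: 4.62
position: [0.6331, -0.1369, 0.0733]
eef_rot: [-39.9, 90.0, -34.1]
force: [-1.6, 1.2, 5.8]
finger_gap: 0.0006
```

{"name": "move_arm", "arguments": {"steps": "1 0 0 0 0;1 0 0 0 0"}}

```text
time: 4.78
position: [0.6332, -0.1369, 0.0732]
eef_rot: [-32.5, 89.9, -26.7]
force: [-4.3, 1.3, 11.1]
finger_gap: 0.0006
```

Corner d is firm too: 11 N with no sinking. Next is c.

{"name": "move_arm", "arguments": {"steps": "-25 0 0 0 0;-50 15 0 0 0;-50 55 0 0 0;-50 95 0 0 0;-50 135 0 0 0"}}

```text
time: 5.2
position: [0.6193, -0.0016, 0.1221]
eef_rot: [16.5, 89.9, 22.2]
force: [1.1, 0.0, -0.6]
finger_gap: 0.0003
```

{"name": "move_arm", "arguments": {"steps": "0 37 0 0 0;15 49 0 0 0;28 49 0 0 0;30 49 0 0 0"}}

```text
time: 5.53
position: [0.6131, 0.0473, 0.0895]
eef_rot: [-175.1, 89.8, -169.2]
force: [-0.3, 0.0, -0.6]
finger_gap: 0.0007
```

```bash
python3 -c "
from h import *
goto((73,92,59))"
```

```text
t 5.53 tcp [0.6131 0.0473 0.0895] plate 73.4 92.8 tip z 75.5 F [-0.3  0.  -0.6] gap 0.0007
yaw 5.85 roll needed 0.05 tilt -1.0
(73, 92, 59) shift mm [16.5 -0.8 -0.3]
```

{"name": "move_arm", "arguments": {"steps": "8 0 0 0 0;12 0 0 0 0;14 0 0 0 0;14 0 0 0 0"}}

```text
time: 5.87
position: [0.6145, 0.0454, 0.0773]
eef_rot: [-160.9, 90.0, -155.2]
force: [0.0, -0.3, 1.0]
finger_gap: 0.0005
```

{"name": "move_arm", "arguments": {"steps": "1 0 0 0 0;2 0 0 0 0;2 0 0 0 0"}}

```text
time: 6.12
position: [0.6147, 0.0459, 0.0757]
eef_rot: [16.5, 90.0, 22.3]
force: [0.4, 0.7, 0.4]
finger_gap: -0.0001
```

{"name": "move_arm", "arguments": {"steps": "1 0 0 0 0;2 0 0 0 0;2 0 0 0 0"}}

```text
time: 6.37
position: [0.6145, 0.0462, 0.0735]
eef_rot: [148.2, 90.0, 153.9]
force: [-0.5, 0.2, 0.2]
finger_gap: 0.0007
```

{"name": "move_arm", "arguments": {"steps": "1 0 0 0 0;1 0 0 0 0;1 0 0 0 0"}}

```text
time: 6.62
position: [0.6147, 0.0462, 0.0732]
eef_rot: [-16.3, 90.0, -10.5]
force: [-1.8, -0.4, 4.5]
finger_gap: 0.0003
```

{"name": "move_arm", "arguments": {"steps": "1 0 0 0 0;1 0 0 0 0;1 0 0 0 0"}}

```text
time: 6.87
position: [0.6148, 0.0462, 0.0731]
eef_rot: [-14.9, 89.9, -9.1]
force: [-3.3, 0.6, 11.8]
finger_gap: 0.0006
```

Corner c is firm as well. I'll go over the motor to a.

{"name": "move_arm", "arguments": {"steps": "-40 0 0 0 0;-80 0 0 0 0;-95 0 -30 0 0;-95 0 -70 0 0;-95 0 -110 0 0"}}

```text
time: 7.28
position: [0.5048, 0.0353, 0.1673]
eef_rot: [19.8, 89.9, 25.5]
force: [-0.5, 0.4, 0.6]
finger_gap: 0.0005
```

{"name": "move_arm", "arguments": {"steps": "0 0 -36 0 0;0 0 -36 0 0;35 0 -36 0 0;70 0 -36 0 0;75 0 -36 0 0"}}

```text
time: 7.7
position: [0.4663, 0.0306, 0.0878]
eef_rot: [-169.9, 89.7, -164.2]
force: [-2.0, -0.5, -1.2]
finger_gap: 0.0007
```

```bash
python3 -c "
from h import *
goto((-73,92,59))"
```

```text
t 7.70 tcp [0.4663 0.0306 0.0878] plate -74.4 91.1 tip z 73.8 F [-2.  -0.5 -1.2] gap 0.0007
yaw 5.70 roll needed -0.10 tilt -0.99998
(-73, 92, 59) shift mm [14.8  0.9  1.5]
```

{"name": "move_arm", "arguments": {"steps": "8 0 1 0 0;13 0 1 0 0;15 0 1 0 0;15 0 1 0 0"}}

```text
time: 8.03
position: [0.4709, 0.0318, 0.077]
eef_rot: [8.3, 90.0, 14.0]
force: [-0.4, 0.1, -0.6]
finger_gap: 0.0006
```

{"name": "move_arm", "arguments": {"steps": "1 0 0 0 0;2 0 0 0 0;2 0 0 0 0"}}

```text
time: 8.28
position: [0.4705, 0.0318, 0.075]
eef_rot: [21.8, 89.9, 27.5]
force: [1.0, -0.1, -0.6]
finger_gap: 0.0002
```

{"name": "move_arm", "arguments": {"steps": "1 0 0 0 0;2 0 0 0 0;2 0 0 0 0"}}

```text
time: 8.53
position: [0.4704, 0.0317, 0.0727]
eef_rot: [17.4, 90.0, 23.1]
force: [-0.7, -0.2, 3.5]
finger_gap: 0.0006
```

{"name": "move_arm", "arguments": {"steps": "1 0 0 0 0;2 0 0 0 0;2 0 0 0 0"}}

```text
time: 8.78
position: [0.4702, 0.0319, 0.0707]
eef_rot: [76.8, 90.0, 82.6]
force: [-2.4, 3.1, 5.1]
finger_gap: 0.0002
```

{"name": "move_arm", "arguments": {"steps": "1 0 0 0 0;2 0 0 0 0;2 0 0 0 0"}}

```text
time: 9.03
position: [0.4701, 0.032, 0.0689]
eef_rot: [106.2, 90.0, 112.0]
force: [-4.5, 3.9, 9.2]
finger_gap: 0.0004
```

```bash
python3 -c "
from h import *
goto((-73,92,59),(-73,170,100))"
```

```text
t 9.03 tcp [0.4701 0.032  0.0689] plate -70.5 92.1 tip z 54.9 F [-4.5  3.9  9.2] gap 0.0004
yaw 5.77 roll needed -0.03 tilt -1.0
(-73, 92, 59) shift mm [-4.1 -0.1 -2.5]
(-73, 170, 100) shift mm [-45.   78.   -2.6]
```

Corner a sank about 4.3 mm at 9 N, so it is the soft one. I'll lift, go out past its tab, then push along -y.

{"name": "move_arm", "arguments": {"steps": "-20 0 -1 0 0;-45 10 -3 0 0;-50 45 -3 0 0;-50 80 -3 0 0;-50 80 -3 0 0"}}

```text
time: 9.45
position: [0.4602, 0.1152, 0.1196]
eef_rot: [28.4, 89.8, 34.3]
force: [0.9, 0.0, -0.6]
finger_gap: 0.0003
```

```bash
python3 -c "
from h import *
goto((-73,170,53))
from workcell import optics
import cv2
for n in('scene','top'):
    d=optics.get_image(n);pickle.dump(d,open(n+'2.pkl','wb'))
    f=d['frame'][:,:,::-1]
    f=f[120:310,180:420] if n=='scene' else f[135:265,230:440]
    cv2.imwrite(f'pics/{n}2.png',cv2.resize(f,None,fx=3,fy=3,interpolation=cv2.INTER_CUBIC))
"
```

```text
t 9.45 tcp [0.4602 0.1152 0.1196] plate -71.9 175.8 tip z 105.6 F [ 0.9  0.  -0.6] gap 0.0003
yaw 5.89 roll needed 0.09 tilt -0.99999
(-73, 170, 53) shift mm [52.6 -5.9 -1.3]
```

View pics/scene2.png

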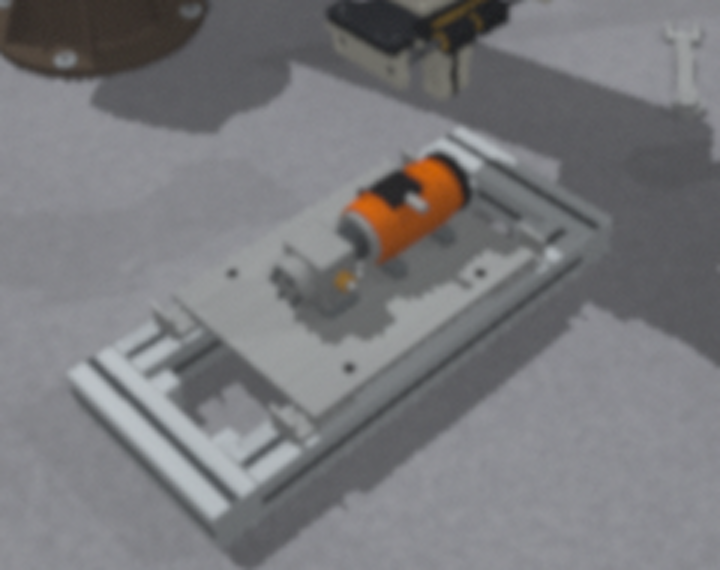

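View pics/top2.png

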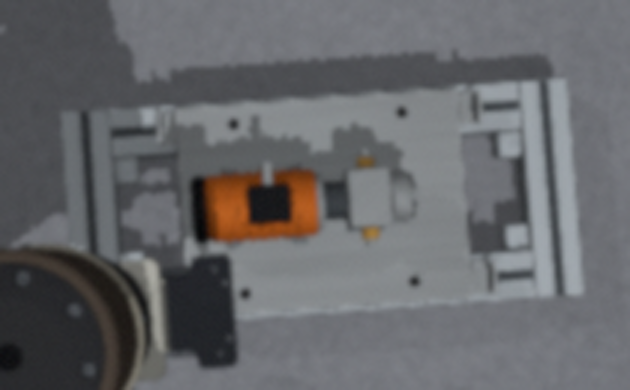

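The plate looks unmoved. The gripper (top view, about 160,310) stands out past tab a. I'll descend.

{"name": "move_arm", "arguments": {"steps": "20 -2 -1 0 0;40 -3 -1 0 0;50 -3 -1 0 0;51 -3 -1 0 0;51 -3 -1 0 0"}}

```text
time: 9.97
position: [0.4581, 0.1067, 0.0669]
eef_rot: [-146.5, 89.9, -140.8]
force: [0.7, -0.1, -0.1]
finger_gap: 0.0001
```

```bash
python3 -c "
from h import *
goto((-73,160,53))"
```

```text
t 9.97 tcp [0.4581 0.1067 0.0669] plate -74.8 167.7 tip z 52.9 F [ 0.7 -0.1 -0.1] gap 0.0001
yaw 5.71 roll needed -0.09 tilt -1.0
(-73, 160, 53) shift mm [-0.1 -7.7  1.8]
```

{"name": "move_arm", "arguments": {"steps": "0 -3 2 0 0;0 -6 2 0 0;0 -9 2 0 0;0 -9 2 0 0"}}

```text
time: 10.3
position: [0.4617, 0.0986, 0.0681]
eef_rot: [31.3, 89.9, 37.1]
force: [-0.2, 0.1, -0.1]
finger_gap: 0.0007
```

{"name": "move_arm", "arguments": {"steps": "0 -1 0 0 0;0 -2 0 0 0;0 -3 0 0 0;0 -4 0 0 0;0 -5 0 0 0"}}

```text
time: 10.72
position: [0.4619, 0.0941, 0.0676]
eef_rot: [44.9, 90.0, 50.7]
force: [0.3, -0.1, -0.3]
finger_gap: 0.0008
```

{"name": "move_arm", "arguments": {"steps": "0 -1 0 0 0;0 -2 0 0 0;0 -3 0 0 0;0 -4 0 0 0;0 -5 0 0 0"}}

```text
time: 11.13
position: [0.4625, 0.089, 0.0675]
eef_rot: [-163.8, 90.0, -158.1]
force: [0.4, 0.5, -0.1]
finger_gap: 0.0005
```

```bash
python3 -c "
from h import *
goto((-73,140,53))"
```

```text
t 11.13 tcp [0.4625 0.089  0.0675] plate -72.3 149.6 tip z 53.5 F [ 0.4  0.5 -0.1] gap 0.0005
yaw 5.75 roll needed -0.05 tilt -1.0
(-73, 140, 53) shift mm [ 0.5 -9.6 -0.7]
```

{"name": "move_arm", "arguments": {"steps": "0 -1 0 0 0;0 -2 0 0 0;0 -3 0 0 0;0 -4 0 0 0;0 -4 0 0 0"}}

```text
time: 11.55
position: [0.4629, 0.0851, 0.0676]
eef_rot: [68.0, 90.0, 73.8]
force: [-0.1, 0.6, 0.1]
finger_gap: 0.0004
```

{"name": "move_arm", "arguments": {"steps": "0 -1 0 0 0;0 -2 0 0 0;0 -3 0 0 0;0 -3 0 0 0"}}

```text
time: 11.88
position: [0.4632, 0.0821, 0.0676]
eef_rot: [10.5, 90.0, 16.3]
force: [0.4, 1.1, 1.2]
finger_gap: -0.0003
```

```bash
python3 -c "
from h import *
goto((-73,140,53))
from workcell import optics
import cv2
for n in('scene','top'):
    d=optics.get_image(n);pickle.dump(d,open(n+'3.pkl','wb'))
    f=d['frame'][:,:,::-1]
    f=f[120:240,260:410] if n=='scene' else f[135:265,230:340]
    cv2.imwrite(f'pics/{n}3.png',cv2.resize(f,None,fx=4.5,fy=4.5,interpolation=cv2.INTER_CUBIC))
"
```

```text
t 11.88 tcp [0.4632 0.0821 0.0676] plate -72.3 142.6 tip z 53.6 F [0.4 1.1 1.2] gap -0.0003
yaw 5.75 roll needed -0.05 tilt -1.0
(-73, 140, 53) shift mm [ 0.6 -2.6 -0.7]
```

View pics/scene3.png

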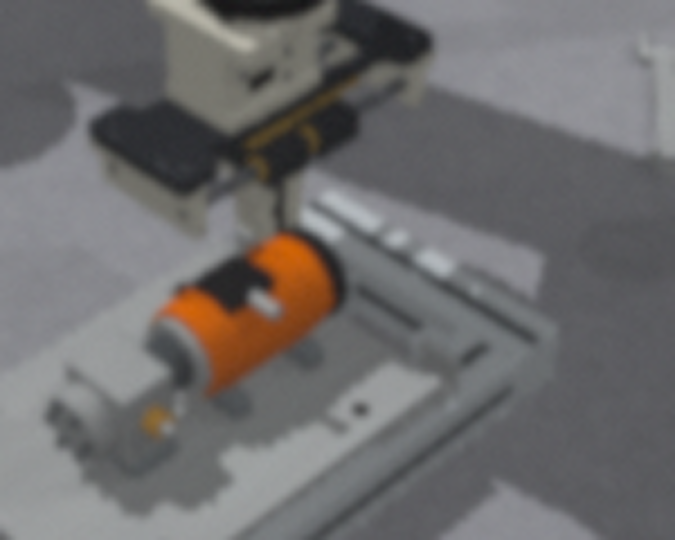

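The fingers at (268,210) are behind the motor, near the left edge. Contact is only starting, so I'll keep pushing.

{"name": "move_arm", "arguments": {"steps": "0 -1 0 0 0;0 -2 0 0 0;0 -3 0 0 0;0 -3 0 0 0"}}

```text
time: 12.32
position: [0.4635, 0.0791, 0.0676]
eef_rot: [20.5, 90.0, 26.2]
force: [-0.9, 2.2, -0.4]
finger_gap: 0.0001
```

{"name": "move_arm", "arguments": {"steps": "0 -1 0 0 0;0 -2 0 0 0;0 -3 0 0 0;0 -3 0 0 0"}}

```text
time: 12.65
position: [0.4638, 0.076, 0.0676]
eef_rot: [-112.4, 90.0, -106.7]
force: [-0.1, 1.2, 0.3]
finger_gap: 0.0002
```

{"name": "move_arm", "arguments": {"steps": "0 -1 0 0 0;0 -2 0 0 0;0 -2 0 0 0"}}

```text
time: 12.9
position: [0.4639, 0.0756, 0.0676]
eef_rot: [72.1, 89.9, 77.8]
force: [-4.8, 12.0, 1.5]
finger_gap: 0.0004
```

```bash
python3 -c "
from h import *
goto((-73,140,53))"
```

```text
t 12.90 tcp [0.4639 0.0756 0.0676] plate -72.2 136.1 tip z 53.6 F [-4.8 12.   1.5] gap 0.0004
yaw 5.72 roll needed -0.08 tilt -1.0
(-73, 140, 53) shift mm [ 0.6  3.9 -0.8]
```

There is a firm stop at 12 N. I'll back off, rise and look.

{"name": "move_arm", "arguments": {"steps": "0 5 0 0 0;0 20 0 0 0;-15 40 0 0 0;-55 45 0 0 0;-90 45 0 0 0"}}

```text
time: 13.32
position: [0.4589, 0.1193, 0.1583]
eef_rot: [-135.3, 89.8, -129.5]
force: [1.1, 0.5, -0.4]
finger_gap: 0.0004
```

```bash
python3 -c "
from h import *
goto((-73,90,100))
from workcell import optics
import cv2
for n in('scene','top'):
    d=optics.get_image(n);pickle.dump(d,open(n+'4.pkl','wb'))
    f=d['frame'][:,:,::-1]
    f=f[120:310,180:420] if n=='scene' else f[135:265,230:440]
    cv2.imwrite(f'pics/{n}4.png',cv2.resize(f,None,fx=3.3,fy=3.1,interpolation=cv2.INTER_CUBIC))
"
```

```text
t 13.32 tcp [0.4589 0.1193 0.1583] plate -72.8 180.1 tip z 144.3 F [ 1.1  0.5 -0.4] gap 0.0004
yaw 5.84 roll needed 0.04 tilt -0.99999
(-73, 90, 100) shift mm [ 44.5 -90.   -0.1]
```

View pics/scene4.png

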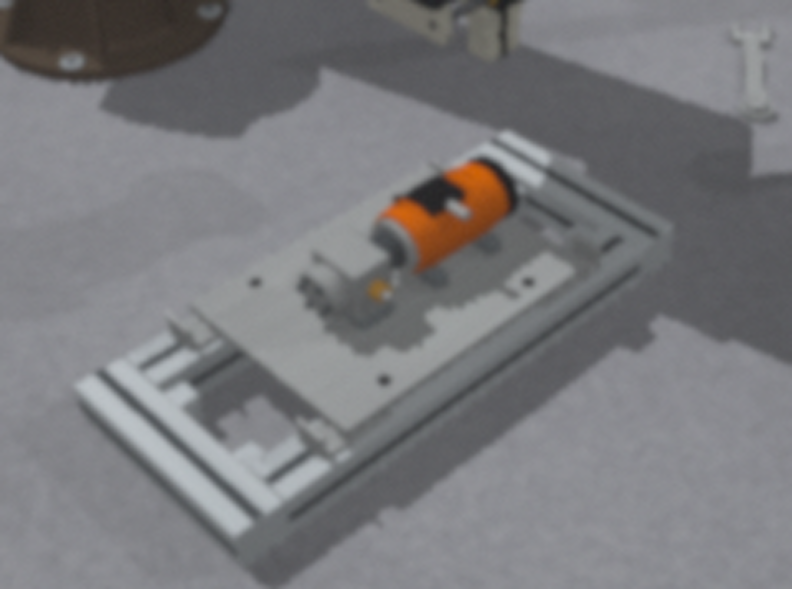

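View pics/top4.png

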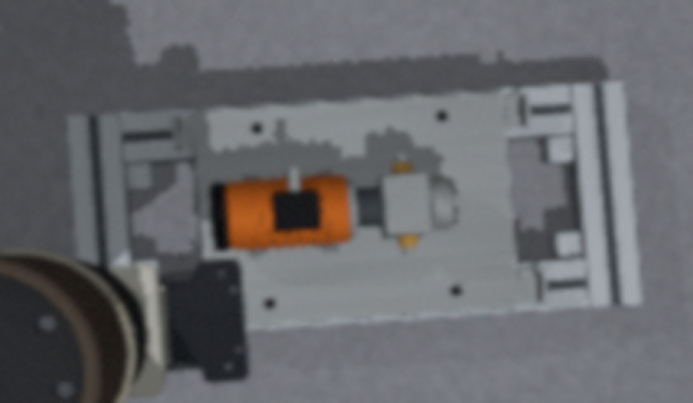

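{"name": "move_arm", "arguments": {"steps": "0 35 0 0 0;0 70 0 0 0;0 105 0 0 0;0 140 0 0 0;0 140 0 0 0"}}

```text
time: 13.83
position: [0.4458, 0.2628, 0.1576]
eef_rot: [17.2, 89.9, 23.1]
force: [0.6, 0.1, 0.4]
finger_gap: 0.0005
```

```bash
python3 -c "
from h import *
goto((-73,90,100))
from workcell import optics
import cv2
n='top'
d=optics.get_image(n);pickle.dump(d,open(n+'5.pkl','wb'))
f=d['frame'][:,:,::-1][155:255,242:434]
g=pickle.load(open('top0.pkl','rb'))['frame'][:,:,::-1][155:255,242:434]
a=np.hstack([g[50:,20:75],f[50:,20:75]]); 
cv2.imwrite('pics/cmp5.png',cv2.resize(a,None,fx=7,fy=7,interpolation=cv2.INTER_CUBIC))
cv2.imwrite('pics/top5.png',cv2.resize(f,None,fx=4.1,fy=4.1,interpolation=cv2.INTER_CUBIC))
"
```

```text
t 13.83 tcp [0.4458 0.2628 0.1576] plate -71.3 324.2 tip z 143.6 F [0.6 0.1 0.4] gap 0.0005
yaw 5.92 roll needed 0.12 tilt -1.0
(-73, 90, 100) shift mm [  43.5 -234.2   -2.2]
```

View pics/cmp5.png

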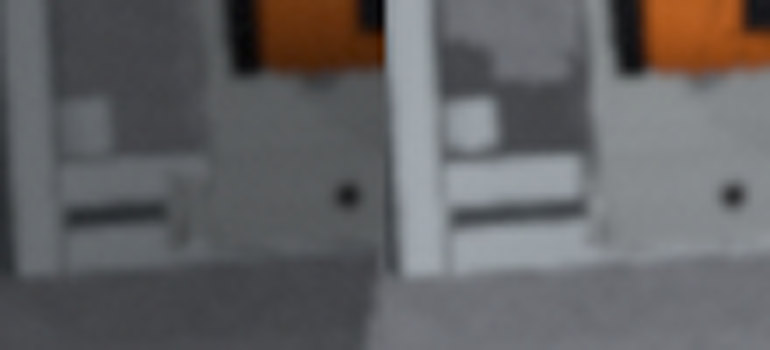

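View pics/top5.png

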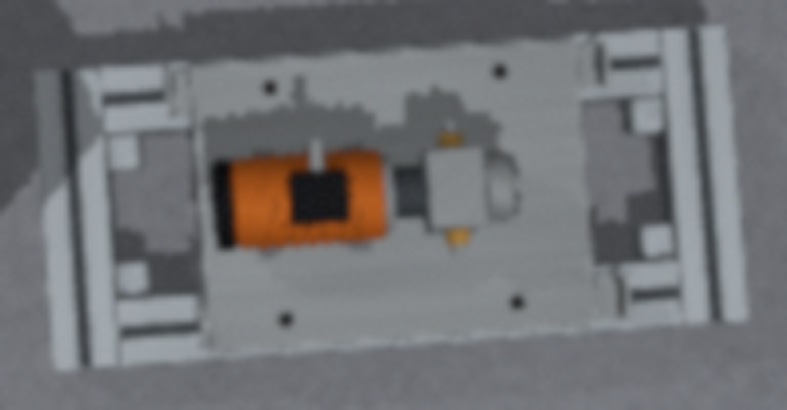

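Tab a, which sat about 5 px off the plate edge at the start, is now flush against it. The holes are at the same pixels, so the plate hasn't moved. Next is the proof press.

{"name": "move_arm", "arguments": {"steps": "0 -40 -2 0 0;0 -80 -2 0 0;0 -120 -2 0 0;0 -160 -2 0 0;0 -200 -2 0 0"}}

```text
time: 14.3
position: [0.4627, 0.0565, 0.1575]
eef_rot: [-124.4, 90.0, -118.6]
force: [1.2, 0.3, -0.5]
finger_gap: 0.0006
```

{"name": "move_arm", "arguments": {"steps": "0 -33 0 0 0;20 -33 0 0 0;45 -33 0 0 0;62 -33 0 0 0;62 -33 0 0 0"}}

```text
time: 14.72
position: [0.4641, 0.0241, 0.0925]
eef_rot: [-163.3, 89.6, -157.7]
force: [-0.1, 0.7, 0.5]
finger_gap: 0.0003
```

```bash
python3 -c "
from h import *
goto((-73,91,59))"
```

```text
t 14.72 tcp [0.4641 0.0241 0.0925] plate -77.2 84.8 tip z 78.5 F [-0.1  0.7  0.5] gap 0.0003
yaw 5.62 roll needed -0.18 tilt -0.99998
(-73, 91, 59) shift mm [19.5  6.2  4.3]
```

{"name": "move_arm", "arguments": {"steps": "8 1 2 0 0;15 1 2 0 0;17 1 2 0 0;17 1 2 0 0"}}

```text
time: 15.05
position: [0.4686, 0.0275, 0.0785]
eef_rot: [-151.7, 90.0, -145.9]
force: [0.7, -0.3, 0.4]
finger_gap: 0.0007
```

```bash
python3 -c "
from h import *
goto((-73,91,59))"
```

```text
t 15.05 tcp [0.4686 0.0275 0.0785] plate -72.4 87.8 tip z 64.5 F [ 0.7 -0.3  0.4] gap 0.0007
yaw 5.78 roll needed -0.02 tilt -1.0
(-73, 91, 59) shift mm [ 5.4  3.2 -0.6]
```

{"name": "move_arm", "arguments": {"steps": "1 1 0 0 0;2 3 0 0 0;3 4 0 0 0;4 4 0 0 0;4 4 0 0 0"}}

```text
time: 15.47
position: [0.4682, 0.0316, 0.0746]
eef_rot: [36.7, 90.0, 42.5]
force: [-0.2, 0.3, 0.2]
finger_gap: 0.0003
```

{"name": "move_arm", "arguments": {"steps": "1 0 0 0 0;2 0 0 0 0;2 0 0 0 0"}}

```text
time: 15.72
position: [0.4684, 0.0315, 0.0729]
eef_rot: [-0.2, 90.0, 5.6]
force: [-1.6, 0.8, 4.4]
finger_gap: 0.0005
```

{"name": "move_arm", "arguments": {"steps": "0.5 0 0 0 0;1 0 0 0 0;1 0 0 0 0"}}

```text
time: 15.97
position: [0.4684, 0.0315, 0.0726]
eef_rot: [-9.1, 90.0, -3.3]
force: [-5.7, 1.2, 15.3]
finger_gap: 0.0005
```

```bash
python3 -c "
from h import *
goto((-73,91,59))"
```

```text
t 15.97 tcp [0.4684 0.0315 0.0726] plate -72.2 91.7 tip z 58.6 F [-5.7  1.2 15.3] gap 0.0005
yaw 5.78 roll needed -0.02 tilt -1.0
(-73, 91, 59) shift mm [-0.4 -0.7 -0.8]
```

Corner a is firm: 15 N with the plate top holding its height. Now I'll move clear.

{"name": "move_arm", "arguments": {"steps": "-25 0 0 0 0;-60 0 0 0 0;-90 30 0 0 0;-100 70 0 0 0;-100 110 0 0 0"}}

```text
time: 16.38
position: [0.4587, 0.1425, 0.1752]
eef_rot: [28.0, 89.6, 33.7]
force: [1.3, 0.8, -0.3]
finger_gap: 0.0003
```

{"name": "move_arm", "arguments": {"steps": "0 40 0 0 0;0 80 0 0 0;0 120 0 0 0;0 120 0 0 0;0 120 0 0 0"}}

```text
time: 16.8
position: [0.4448, 0.2622, 0.1712]
eef_rot: [-138.3, 90.0, -132.4]
force: [-1.0, 0.1, -0.3]
finger_gap: 0.0006
```

```bash
python3 -c "
from h import *
goto()
from workcell import optics
import cv2
d=optics.get_image('top')
f=d['frame'][:,:,::-1]
cv2.imwrite('pics/top6.png',f)
cv2.imwrite('pics/top6z.png',cv2.resize(f[155:255,242:434],None,fx=4.1,fy=4.1,interpolation=cv2.INTER_CUBIC))
"
```

```text
t 16.80 tcp [0.4448 0.2622 0.1712] plate -72.4 323.6 tip z 157.2 F [-1.   0.1 -0.3] gap 0.0006
yaw 5.93 roll needed 0.13 tilt -1.0
```

View pics/top6z.png

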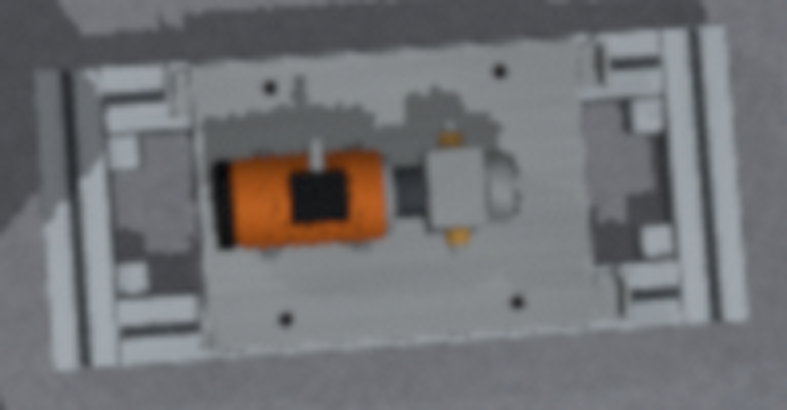

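View pics/top6.png

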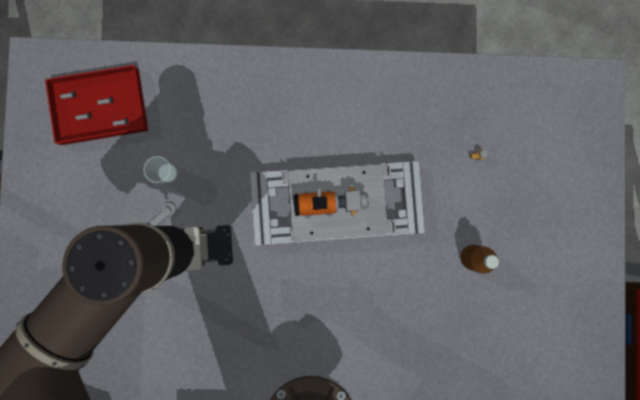

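The tab at (205,330) is flush, and the other three tabs are still standing off. The plate holes are unchanged at (286,319) and (517,301), and the bystanders are in place.

```bash
python3 -c "
from workcell import workorder
print(workorder.close_job())"
```

```text
the job is handed in; nothing more can be done
None
```

The soft corner was the near left one (a). I pushed its shim home, proved the corner firm, moved the arm clear and handed the job in at about 17 s.

- **Finding it:** I pressed b, d, c and then a. The first three were rigid. Corner a sank about 4.3 mm at 9 N.
- **Pushing the shim:** It slid at about 2 N and then came to a stop at 12 N. In the top view the tab is flush with the plate's edge.
- **Proof press:** Corner a took 15 N at the normal plate height, with no sinking.
- **Last picture:** The plate's holes are at the same pixels as at the start. The other three shims, the bottle, the beaker and the elbow look untouched. The spanner is partly hidden by the arm, but nothing went near it.

- **Harder press than intended:** The first press, on b, reached 42 N through the fingertips, plus about 14 N sideways. The plate did not visibly move.
- **Fingers narrower than assumed:** The shim stopped with the finger centre 4 mm further in than I had worked out, because the shut fingers are about 34 mm thick there, not 42 mm. The picture and the proof press both confirm the shim is home.

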